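Fit a spool flange on the filament winder

TASK

Fit the loose white spool flange onto the filament winder: lower it over the upright spindle with its hub upwards, turn it while it rests lightly on the drive pin until the pin finds its hole, then let it down flat and fully home on the turntable and let go. The spindle is braked with its pin parked somewhere on the side away from the robot; handle the flange gently, never forcing or dropping it, and leave the other things on the bench where they are.

Things in the scene. Friction and masses are not known exactly. Their poses are not given: they have to be found in the camera images.
- flange: Loose white plastic spool flange, 0.13 to 0.25 kg, lying flat on the bench, hub up: a round plate 136 mm across, 6 mm thick (7 mm at the rim), with a hub tube on its middle. A bore 22 mm wide runs through plate and hub (23 mm in the hub). Origin: centre of the underside; z up along the bore, x from the centre towards the pin hole.
- hub (a point): Point to grip, on the axis of the flange's round hub tube, 30 mm above the underside. The hub is 40 mm in outer diameter and its top is 45 mm above the underside; it can be gripped at any yaw.
- pin_hole (a point): Centre, at the underside, of the flange's one pin hole: round, 10 mm wide, right through the plate, 40 mm from the centre along the flange's x.
- winder: Filament winder fixed to the bench: grey square housing 150 x 150 mm, 56 mm high, carrying an aluminium turntable 120 mm across, its top face 70 mm above the bench, with a vertical steel spindle and one drive pin. The turntable is braked and holds against 4 N m. Origin: on the spindle axis at bench height; z up, x roughly away from the robot.
- seat (a point): Point on the spindle axis at the turntable's top face, where the centre of the flange's underside lies when fully home; x as the winder's x. The upright steel drive pin stands 40 mm from here: 8 mm in diameter, 14 mm high (last 1.5 mm coned). Its bearing about the axis is not measured: anywhere within 0.7 rad either side of the winder's x axis.
- spindle_tip (a point): Top of the vertical steel spindle, 20 mm in diameter, 50 mm high above the turntable (120 mm above the bench), its last 6 mm coned.
- reel: Small reel of orange filament with cardboard sides, 84 mm across, 38 mm high, bystander. Origin: centre of underside.
- glue: Jar with red cap, 44 mm across, 85 mm high, bystander. Origin: centre of underside.
- carton: Cardboard box 80 x 120 x 50 mm, bystander. Origin: centre of underside.
- driver: Screwdriver with red handle, 200 mm long, lying on the bench, bystander. Origin: under its middle.
Not all that is in view belongs to the job. Of the things that look like the flange, the middle-sized one is meant.

How it is judged:
By the outcome, as a careful person would: the job done as asked, in the order asked, and still so for the second after the job is handed in, with the robot touching nothing.
It also fails if it takes over 69 s, if anything falls off the work surface, if the arm or the gripper's body presses on something with over 40 N, if the wrist force passes 120 N, or if a joint passes its speed limit or range.

ROBOT

A 6-joint arm with a two-finger parallel gripper is mounted at the origin on the work surface. World frame = base frame: x ahead of the robot, y to its left, z up, the work surface at z = 0. Lengths are in mm, angles in rad, forces in N, time in s.
With the tool pointing down it reaches from about 350 to 775 mm from the base axis. Payload 7.3 kg.
Tool frame: the origin (TCP) lies between the finger pads; the fingertips stand 8 mm ahead of it and the grasp point (between the pads) lies 11 mm behind it; y points along the fingers, z is the direction in which the jaws open and shut, and the axes are right-handed (so a half turn about y gives the same grasp; the last joint's range is limited). The gripper opens to 92 mm and grips with 3 to 60 N. Pads are 19 mm wide; open, the fingers measure 130 mm over their backs; the gripper's body (75 mm by 190 mm) begins 47 mm behind the grasp point.
Start: joints at [-1.392, 0.342, 1.524, -0, 1.275, -0.146], TCP at [167.56, -497.562, 234.741] pointing down, gripper open.
Joint ranges: [-2.53, 2.53], [-0.77, 2.02], [0.04, 2.7], [-1, 4.14], [0.28, 2.66], [-3.11, 3.11]. Speed limits (rad/s): [2.57, 2.57, 3.14, 3.14, 3.14, 3.14].

INTERFACE

Orientations are given as [roll, pitch, yaw] about the fixed x, y, z axes, in that order (R = Rz(yaw) Ry(pitch) Rx(roll)).
In Python, from plant import bot, vision, job gives the robot as it stands. The module is installed in compiled form; this text tells all that it offers.
- The arm moves only by the tool arm_command, never from a script. Its argument "deltas" is a list of rows, each a list of 4 numbers: the shift along the tool's x, y, z in m, then the turn about the tool's y in degrees. In form: [[x, y, z, twist], ...]. A call has 1 to 5 rows; each row shifts and turns the commanded pose from where the row before left it, along the tool's axes as they then stand; what a row does not reach is not made up. A row lasts 1/10 s, in which the tool goes at most 50 mm and 8.59 degrees, less where a joint would pass 70% of its speed; a pose out of reach is approached as far as the arm can. A call is refused whole if a number of a shift passes 0.05 or a number of a turn 8.59, either way. A call with a gripper value outside its range is refused whole. "claw" is the closure in counts, from 0 (fully open) to 255 (shut), set as the call begins (left out, the last holds). The fingers move at their own pace and stop on an object; the grip force is fixed at half the most. Time passes only in rows, so rows that do not move let the fingers close. It gives the time, the measured TCP pose, the force and the opening at its end, in the units of the state.
- bot.get_obs(): the state, without advancing time (a new reading comes with each control period).
- vision.capture(name): name is "scene" or "top" or "wrist"; returns a dict with "img" (420x560x3 uint8, red, green, blue), "camera_matrix" (3x3 intrinsics, pixels), "world_to_cam" (4x4, takes a point from world to camera coordinates); the wrist camera has in their place "mount" (4x4, takes a point from camera to tool coordinates, whose origin is the TCP and whose axes are the tool frame's). Camera axes: x right, y down, z forward; pixel columns grow to the right and rows downward; lengths in mm; the calibration is good to about 2 mm. A picture is of the moment at which its call begins: read the wrist's pose just before it. There is no depth.
- job.close_job(): hands the job in, once; it reports no verdict.
Trained networks look in a picture, given as the dict that the camera call returned (one of the last four; its "shot" number tells which), for a name from the list of things; names that differ only in an ending like _2 or _b are one class to them, and where a whole thing is asked for, a point or a joint stands for the part that bears it (a point fixed in the world has none). Each returns a list of dicts, best first, with "confidence" (0 to 1); they miss things now and then, are a little off and sometimes report something else, mostly with a low value. They report only what shows in the picture. A call takes as long as a camera call. They do not tell look-alikes from the thing itself.
- vision.find_in(picture, name): "xyz" ([x, y, z] in mm, in the coordinates of the camera as it stood for that picture, good to about 4 mm: the middle of the surface that is visible of it).
- vision.regions_of(picture, name): "mask" (420x560 bool, what is visible of it).
The state is a dict: "time": time; "joint_positions": joint angles; "dq": joint speeds; "tau": joint torques, N m; "tool_pos": TCP position; "tcp_rot": TCP orientation; "contact_force": force on the tool from outside, world axes, zero at the start; "moment": the same for the moment, N m; "grip_width": finger opening in mm.
Only numpy, scipy, OpenCV 4.12 (cv2) and the standard library are available. Lean on these libraries where they do the work, as an engineer would, in place of code of your own. Each camera call takes 0.05 s, during which the arm holds its last target. There are 200 camera calls.

## Working session

There is one attempt and no reset: what is moved stays moved. The work goes in short steps, Python scripts to look and compute and a tool call to move; the robot and the scene stay as the last step left them, time stands still between calls to the robot, and variables do not carry over. Pictures are saved under pics/ and viewed, about 8 in all and at most 12, crops included, and the job is handed in when it is done.

Besides the shell and the picture viewer there is one more tool, called after ">>>" in YAML: its name, and indented under it one key for each argument. arm_command: Moves the arm, as the interface text tells. Its arguments: {"type":"object","properties":{"deltas":{"type":"array","items":{"type":"array","items":{"type":"number"}}},"claw":{"type":"number"}},"required":["deltas"]}

```bash
mkdir -p pics; cat > h.py <<'E'
import numpy as np, cv2
from plant import bot, vision, job
from scipy.spatial.transform import Rotation as R
def Ttool(o):
    T=np.eye(4);T[:3,:3]=R.from_euler('xyz',o['tcp_rot']).as_matrix();T[:3,3]=o['tool_pos'];return T
def cap(n):
    o=bot.get_obs();p=vision.capture(n)
    p['c2w']=np.linalg.inv(p['world_to_cam']) if 'world_to_cam' in p else Ttool(o)@np.array(p['mount'])
    return p
def ray(p,u,v,z):
    K=np.array(p['camera_matrix']);d=p['c2w'][:3,:3]@np.linalg.solve(K,[u,v,1.]);c=p['c2w'][:3,3]
    return c+d*(z-c[2])/d[2]
def proj(p,X):
    K=np.array(p['camera_matrix']);x=(np.linalg.inv(p['c2w'])@np.append(X,1))[:3];x=K@x;return x[:2]/x[2]
def w(p,xyz): return (p['c2w']@np.append(xyz,1))[:3]
def save(p,f,crop=None,s=1):
    im=p['img']
    if crop: a,b,c,d=crop;im=im[b:d,a:c]
    cv2.imwrite('pics/'+f,cv2.resize(im[:,:,::-1],None,fx=s,fy=s,interpolation=cv2.INTER_CUBIC))
E
python3 - <<'E'
from h import *
ims=[]
o=bot.get_obs();print(o)
for n in ['top','scene']:
    p=cap(n);save(p,n+'0.png',s=1.4)
    for k in ['flange','hub','pin_hole','winder','spindle_tip','seat','reel','glue','carton','driver']:
        try:
            for r in vision.find_in(p,k)[:4]:
                X=w(p,r['xyz']);print(n,k,round(r['confidence'],2),X.round(),proj(p,X).round())
        except Exception as e: print(n,k,e)
E
```

```text
{'time': 0.0, 'joint_positions': array([-1.39196514e+00,  3.42734334e-01,  1.52501683e+00,  2.75510369e-05,
        1.27539731e+00, -1.46016264e-01]), 'dq': array([-7.40887962e-04,  8.63961555e-05,  5.04955802e-04,  2.91644361e-04,
       -2.19897431e-04,  4.22297000e-04]), 'tau': array([ 7.28538489e-04, -4.31237698e+01, -2.44220603e+01,  7.17666792e-02,
        5.58863534e-02, -1.37028305e-04]), 'tool_pos': array([ 167.51129312, -497.14377553,  234.03899334]), 'tcp_rot': array([-1.57233176e+00,  2.52434052e-04, -2.81675344e+00]), 'contact_force': array([-0.22488664,  0.18165636, -0.10897498]), 'moment': array([-0.02689875, -0.01759655, -0.07607614]), 'grip_width': 91.6804755480143}
top flange 0.86 [ 518. -116.   10.] [303. 221.]
top flange 0.83 [ 631. -295.    5.] [381. 175.]
top flange 0.73 [ 286. -198.    9.] [337. 325.]
top hub 0.77 [ 286. -203.   14.] [339. 325.]
top hub 0.73 [ 627. -293.    9.] [380. 177.]
top hub 0.64 [ 517. -113.    6.] [302. 222.]
top pin_hole 0.89 [ 290. -204.   13.] [340. 324.]
top pin_hole 0.76 [ 628. -291.    6.] [379. 176.]
top pin_hole 0.69 [ 518. -116
[... 660 characters left out ...]
.] [197. 208.]
scene hub 0.96 [ 532. -129.    5.] [272. 235.]
scene hub 0.63 [ 644. -298.   -1.] [240. 294.]
scene pin_hole 0.86 [ 534. -135.    7.] [271. 236.]
scene pin_hole 0.86 [ 310. -214.    3.] [199. 208.]
scene pin_hole 0.67 [ 641. -298.    4.] [240. 292.]
scene winder 0.82 [575. 125.  57.] [358. 191.]
scene spindle_tip 0.59 [577. 119.  57.] [357. 192.]
scene spindle_tip 0.54 [ 535. -130.    7.] [273. 236.]
scene seat 0.74 [579. 127.  55.] [359. 192.]
scene reel 0.78 [ 760. -119.   38.] [339. 274.]
scene glue 0.74 [789.  -8.  56.] [386. 253.]
scene carton 0.96 [771. 147.  51.] [424. 225.]
scene carton 0.63 [575. 127.  54.] [358. 191.]
scene driver 0.76 [ 433. -385.   14.] [160. 254.]
```

View pics/top0.png

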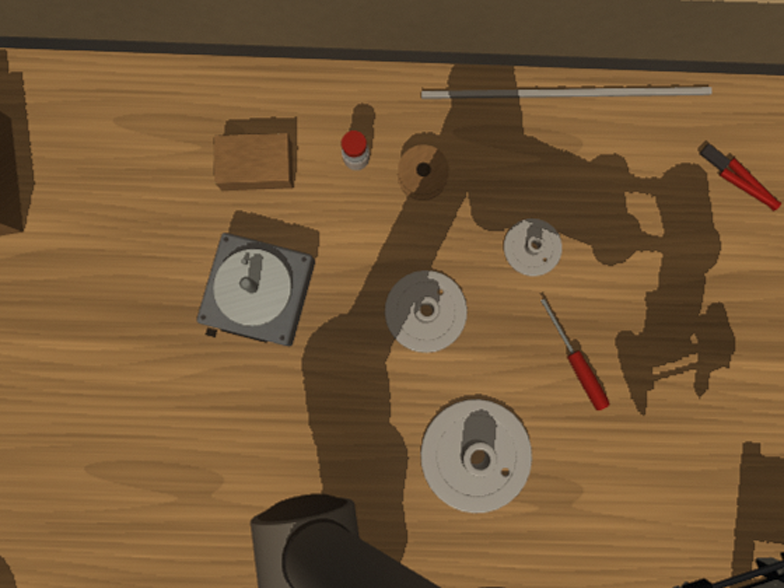

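View pics/scene0.png

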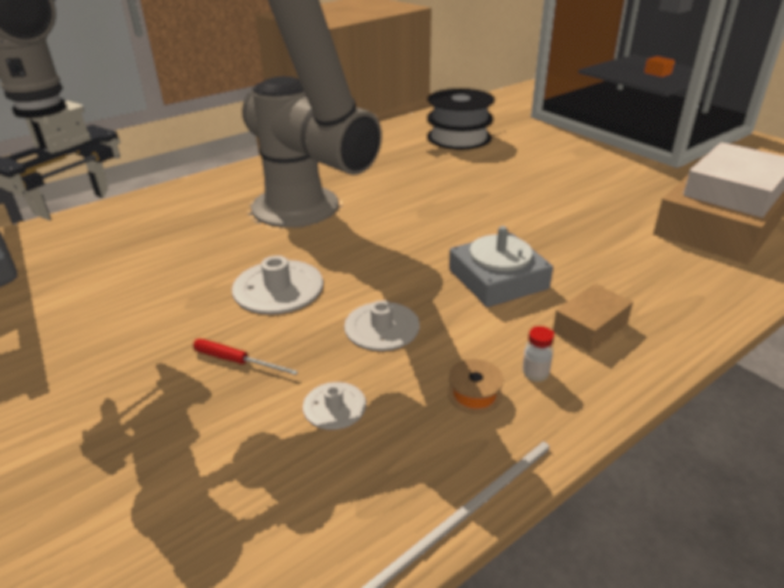

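Candidates (original top pixels) are the large one (337,325), the middle one (303,221) and the small one (381,175). The middle-sized one at (303,221) fits. I'll confirm it with a crop and its measured diameter.

```bash
python3 - <<'E'
from h import *
p=cap('top')
a=p['img'][180:265,260:345];b=p['img'][160:250,138:228]
a=cv2.resize(a,(400,400),interpolation=2);b=cv2.resize(b,(400,400),interpolation=2)
cv2.imwrite('pics/c1.png',np.hstack([a,b])[:,:,::-1])
for r in vision.regions_of(p,'flange'):
    m=r['mask'].astype(np.uint8);c=max(cv2.findContours(m,0,1)[0],key=cv2.contourArea)
    pts=np.array([ray(p,u,v,7)[:2] for u,v in c[:,0]]).astype(np.float32)
    e=cv2.fitEllipse(pts);print(round(r['confidence'],2),m.sum(),e,proj(p,[*e[0],7]))
print(p['c2w'][:3,3])
for z in (70,120): print(z,[ray(p,u,v,z).round(1) for u,v in [(183,207),(177,203)]])
E
```

```text
0.88 4972 ((286.97998046875, -203.1349639892578), (176.00083923339844, 177.45053100585938), 144.40745544433594) [339.15698346 324.56529244]
0.74 1378 ((629.1061401367188, -292.6824035644531), (96.37918090820312, 96.67366027832031), 144.7244873046875) [379.80771954 175.9484172 ]
0.57 4934 ((543.3378295898438, 164.02354431152344), (184.437255859375, 189.19613647460938), 2.680725336074829) [181.7059524  206.57064114]
[ 416.64074133  -67.76098649 1132.41637689]
70 [array([535.4, 148.2,  70. ]), array([543.7, 161.7,  70. ])]
120 [array([529.8, 138. , 120. ]), array([537.8, 150.9, 120. ])]
```

View pics/c1.png

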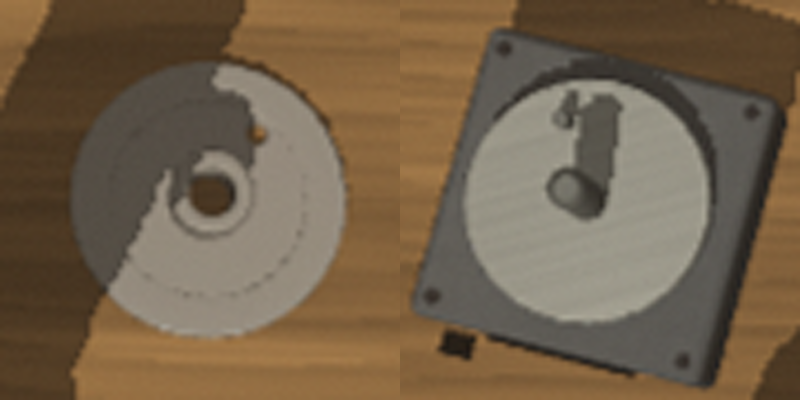

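The left crop confirms the middle-sized flange, centre at (304,222) with its pin hole at (314.5,208). On the right, the turntable centre is near (180,205), the spindle tip near (175.5,202), and the pin near (175,186.5).

```bash
python3 - <<'E'
from h import *
p=cap('top')
A=lambda U,V:(260+(U+.5)/4.706-.5,180+(V+.5)/4.706-.5)
B=lambda U,V:(138+(U-400+.5)/4.444-.5,160+(V+.5)/4.444-.5)
f=ray(p,*A(208.5,199),6);h=ray(p,*A(258,133),6);ht=ray(p,*A(212,196),45)
print('flange',f,'hubtop',ht,'hole',h,np.degrees(np.arctan2(*(h-f)[1::-1])),np.linalg.norm(h-f))
t=ray(p,*B(588,201),70);s=ray(p,*B(567,188),120)
print('table',t,'tip',s)
for q,z in(((571,122),70),((563,114),84)):
    n=ray(p,*B(*q),z);print('pin',n,np.degrees(np.arctan2(*(n-t)[1::-1])),np.linalg.norm(n-t))
o=bot.get_obs();T=Ttool(o);print(T.round(3))
print('delta tool',T[:3,:3].T@(np.append(f[:2],150)-T[:3,3]))
print(p['mount'] if 'mount' in p else vision.capture('wrist')['mount'].round(2))
E
```

```text
flange [ 516.38655714 -118.18593379    6.        ] hubtop [ 514.4047602 -118.0602629   45.       ] hole [ 549.64445254 -141.72092118    6.        ] -35.28517708590035 40.74289186415804
table [539.90749051 155.12482562  70.        ] tip [539.91139834 154.71866054 120.        ]
pin [578.6941062 165.5553176  70.       ] 15.051878039683867 40.164620249602656
pin [580.35887905 166.55894688  84.        ] 15.783648227382914 44.30636481739325
[[-9.48000e-01  0.00000e+00  3.19000e-01  1.67572e+02]
 [-3.19000e-01 -0.00000e+00 -9.48000e-01 -4.97562e+02]
 [-0.00000e+00 -1.00000e+00  0.00000e+00  2.34743e+02]
 [ 0.00000e+00  0.00000e+00  0.00000e+00  1.00000e+00]]
delta tool [-451.63609524   84.7294267  -248.24385197]
[[  -0.      0.95    0.3   -82.01]
 [  -0.     -0.3     0.95 -148.91]
 [   1.      0.      0.     -1.22]
 [   0.      0.      0.      1.  ]]
```

>>> arm_command:
  deltas:
    - [-0.0376,0,-0.0207,0]
    - [-0.0376,0,-0.0207,0]
    - [-0.0376,0,-0.0207,0]
    - [-0.0376,0,-0.0207,0]
    - [-0.0376,0,-0.0207,0]
  claw: 0

```text
time: 1.8
tool_pos: [313.6, -338.2, 234.9]
tcp_rot: [-1.57, 0.0, -2.817]
contact_force: [0.6, -0.8, 0.1]
grip_width: 91.5
```

>>> arm_command:
  deltas:
    - [-0.0376,0,-0.0207,0]
    - [-0.0376,0,-0.0207,0]
    - [-0.0376,0,-0.0207,0]
    - [-0.0376,0,-0.0207,0]
    - [-0.0376,0,-0.0207,0]

```text
time: 2.3
tool_pos: [458.9, -179.9, 234.9]
tcp_rot: [-1.57, 0.0, -2.817]
contact_force: [0.0, 0.1, -0.9]
grip_width: 92.0
```

>>> arm_command:
  deltas:
    - [-0.0376,0,-0.0207,0]
    - [-0.0376,0,-0.0207,0]
    - [0,0.01,0,8.5]
    - [0,0.01,0,8.5]
    - [0,0.01,0,8.5]

```text
time: 2.8
tool_pos: [516.1, -117.6, 204.3]
tcp_rot: [-1.571, -0.0, 3.016]
contact_force: [-0.8, 1.0, -0.3]
grip_width: 91.4
```

>>> arm_command:
  deltas:
    - [0,0.01,0,8.5]
    - [0,0.01,0,8.5]
    - [0,0.01,0,8.5]
    - [0,0.01,0,3]
    - [0,0,0,0]

```text
time: 3.3
tool_pos: [515.2, -117.9, 163.5]
tcp_rot: [-1.57, -0.003, 2.524]
contact_force: [0.4, 0.3, -0.2]
grip_width: 92.0
```

```bash
cat >> h.py <<'E'
def st(tgt=None):
    o=bot.get_obs();T=Ttool(o);print('t',o['time'],'tcp',o['tool_pos'].round(1),'F',o['contact_force'].round(2),'M',o['moment'].round(2),'w',round(o['grip_width'],1),'jaw',np.degrees(np.arctan2(T[1,2],T[0,2])).round(1),'q6',o['joint_positions'][5].round(2),'tooly',T[:3,1].round(4))
    if tgt is not None: print('delta',(T[:3,:3].T@(np.array(tgt)-T[:3,3])).round(1))
    return T
E
python3 - <<'E'
from h import *
st([516,-118,164])
p=cap('wrist');save(p,'w1.png')
for k in ['flange','hub']:
    for r in vision.find_in(p,k)[:3]: X=w(p,r['xyz']);print(k,r['confidence'],X.round(1),proj(p,X).round())
# hub-top/bore predictions
print('pred bore',proj(p,[516,-118,45]))
E
```

```text
t 3.3 tcp [ 515.2 -117.9  163.5] F [ 0.44  0.28 -0.16] M [0.13 0.04 0.02] w 92.0 jaw -125.4 q6 1.82 tooly [-2.5e-03  9.0e-04 -1.0e+00]
delta [-0.7 -0.5 -0.4]
flange 0.81 [ 600.7 -272.2    3.1] [366.  15.]
flange 0.71 [ 457.7 -351.2   14.4] [530. 103.]
flange 0.63 [ 351.5 -239.1   12.1] [464. 258.]
hub 0.89 [ 520.5 -119.     8.2] [274. 193.]
hub 0.67 [ 349.9 -237.7   13.3] [464. 261.]
hub 0.64 [ 601.6 -266.2    3.2] [360.  19.]
pred bore [275.85580157 208.1295668 ]
```

View pics/w1.png

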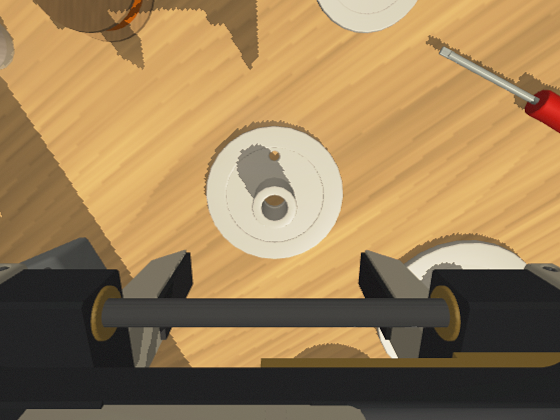

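The bore shows at (274,207), against a prediction of (276,208), and the pin hole at (273.5,156). The alignment is good, so I'll descend and grip.

```bash
python3 - <<'E'
from h import *
p=cap('wrist')
a=ray(p,274,207,45);b=ray(p,273.5,156,6);print(a,b,np.degrees(np.arctan2(*(b-a)[1::-1])))
st([a[0],a[1],21])
E
```

```text
[ 518.77126131 -117.48334951   45.        ] [ 551.30476966 -139.7500624     6.        ] -34.38867369541652
t 3.5 tcp [ 516.3 -118.3  165.4] F [-0.16  0.27  0.23] M [ 0.05 -0.01  0.  ] w 91.9 jaw -125.3 q6 1.82 tooly [ 1.1e-03 -5.0e-04 -1.0e+00]
delta [ -1.4 144.4  -2.1]
```

>>> arm_command:
  deltas:
    - [0,0.04,0,0]
    - [0,0.04,0,0]
    - [0,0.035,0,0]
    - [0,0.02,0,0]
    - [0,0.007,0,0]

```text
time: 4.0
tool_pos: [515.0, -117.9, 21.1]
tcp_rot: [-1.57, -0.003, 2.525]
contact_force: [0.8, 1.1, 0.7]
grip_width: 92.1
```

>>> arm_command:
  deltas:
    - [0,0,0,0]
    - [0,0,0,0]
    - [0,0,0,0]
    - [0,0,0,0]
    - [0,0,0,0]
  claw: 120

```text
time: 4.5
tool_pos: [516.3, -118.3, 23.5]
tcp_rot: [-1.571, 0.001, 2.524]
contact_force: [0.2, 0.2, 0.4]
grip_width: 56.1
```

>>> arm_command:
  deltas:
    - [0,0,0,0]
    - [0,0,0,0]
    - [0,0,0,0]
    - [0,0,0,0]
    - [0,0,0,0]
  claw: 255

```text
time: 5.0
tool_pos: [516.0, -118.2, 22.9]
tcp_rot: [-1.571, 0.0, 2.524]
contact_force: [-1.7, 0.2, 3.8]
grip_width: 39.9
```

>>> arm_command:
  deltas:
    - [0,-0.005,0,0]
    - [0,-0.01,0,0]
    - [0,-0.025,0,0]
    - [0,-0.03,0,0]
    - [0,-0.03,0,0]

```text
time: 5.5
tool_pos: [515.5, -118.1, 124.1]
tcp_rot: [-1.571, -0.001, 2.524]
contact_force: [0.1, 0.4, -1.6]
grip_width: 39.6
```

>>> arm_command:
  deltas:
    - [0,-0.03,0,0]
    - [0,-0.02,0,0]
    - [0,-0.01,0,0]
    - [0,0,0,0]
    - [0,0,0,0]

```text
time: 6.0
tool_pos: [515.3, -118.0, 181.9]
tcp_rot: [-1.57, -0.001, 2.524]
contact_force: [-0.3, 1.1, -2.0]
grip_width: 39.8
```

```bash
python3 - <<'E'
from h import *
T=st([539.5,155,182])
p=cap('wrist')
z=T[2,3]-22.9
print('pred bore',proj(p,[T[0,3],T[1,3],z+45]),'pred hole along tool -35deg',proj(p,[T[0,3]+40*np.cos(-.61),T[1,3]+40*np.sin(-.61),z+6]))
save(p,'w2.png')
E
```

```text
t 6.0 tcp [ 515.3 -118.   181.9] F [-0.32  1.1  -1.95] M [ 0.11  0.01 -0.06] w 39.8 jaw -125.4 q6 1.82 tooly [-1.5e-03  5.0e-04 -1.0e+00]
delta [ 138.4   -0.  -236.5]
pred bore [277.60620353 298.84167895] pred hole along tool -35deg [276.73763607 192.52984091]
```

View pics/w2.png

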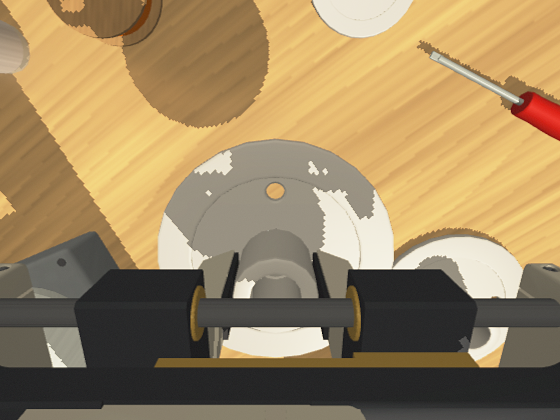

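The flange is held level, with the hole at (275,190). Next I'll move to short of the winder, pre-turn so the hole lies about 12° before the pin, and look.

>>> arm_command:
  deltas:
    - [0.0349,0,-0.0229,0]
    - [0.0349,0,-0.0229,0]
    - [0.0349,0,-0.0229,0]
    - [0.0349,0,-0.0229,0]
    - [0.0349,0,-0.0229,0]

```text
time: 6.55
tool_pos: [438.5, 77.5, 181.5]
tcp_rot: [-1.569, -0.002, 2.523]
contact_force: [1.1, 0.6, -1.9]
grip_width: 39.5
```

>>> arm_command:
  deltas:
    - [0.0349,0,-0.0229,0]
    - [0.0349,0,-0.0229,0]
    - [0,0,0,-8]
    - [0,0,0,-8]
    - [0,0,0,-8]

```text
time: 7.05
tool_pos: [408.7, 154.4, 181.5]
tcp_rot: [-1.57, -0.002, 2.95]
contact_force: [0.1, 0.2, -3.1]
grip_width: 39.6
```

>>> arm_command:
  deltas:
    - [0,0,0,-8]
    - [0,0,0,-6]
    - [0,0,0,0]
    - [0,0,0,0]
    - [0,0,0,0]

```text
time: 7.55
tool_pos: [409.4, 153.9, 182.3]
tcp_rot: [-1.571, -0.001, -3.098]
contact_force: [-0.3, -0.3, -2.2]
grip_width: 39.7
```

```bash
python3 - <<'E'
from h import *
T=st([539,154,182.7])
p=cap('wrist')
print('pred tip',proj(p,[539.9,154.9,120]),'table',proj(p,[539.9,154.9,70]),'pin top',proj(p,[578.6,165.3,84]))
for k in ['spindle_tip','seat']:
    for r in vision.find_in(p,k)[:2]: X=w(p,r['xyz']);print(k,r['confidence'],X.round(1),proj(p,X).round())
save(p,'w3.png')
E
```

```text
t 7.55 tcp [409.4 153.9 182.3] F [-0.33 -0.27 -2.25] M [ 0.   -0.01  0.03] w 39.7 jaw -87.5 q6 1.71 tooly [-9.e-04 -3.e-04 -1.e+00]
delta [-129.5   -0.6    5.6]
pred tip [285.55221305  24.73060552] table [283.41334733  42.49049309] pin top [271.19024624 -28.48824276]
spindle_tip 0.65 [520.8 157.   69.6] [279.  71.]
seat 0.82 [525.2 155.1  63.7] [282.  66.]
seat 0.65 [429.7 154.9 163.9] [277. 228.]
```

View pics/w3.png

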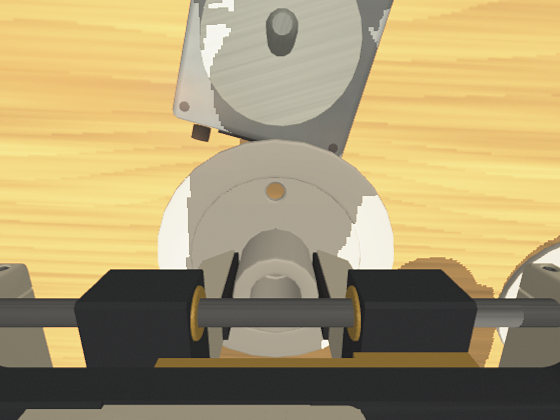

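>>> arm_command:
  deltas:
    - [-0.0323,0,0.00135,0]
    - [-0.0323,0,0.00135,0]
    - [-0.0323,0,0.00135,0]
    - [-0.0323,0,0.00135,0]
    - [0,0.02,0,0]

```text
time: 8.2
tool_pos: [544.3, 154.4, 164.5]
tcp_rot: [-1.571, 0.009, -3.098]
contact_force: [0.3, -0.1, -1.8]
grip_width: 39.7
```

>>> arm_command:
  deltas:
    - [0,0.01,0,0]
    - [0,0,0,0]
    - [0,0,0,0]

```text
time: 8.5
tool_pos: [538.4, 154.6, 152.9]
tcp_rot: [-1.571, -0.001, -3.096]
contact_force: [0.0, -0.9, -1.3]
grip_width: 40.2
```

```bash
python3 - <<'E'
from h import *
for i in range(3): st()
p=cap('scene');q=cap('wrist')
u=proj(p,[540,155,120]).astype(int);a,b=u-[70,50]
im=p['img'][b:b+105,a:a+140];im=cv2.resize(im,(560,420),interpolation=2);print('crop',a,b,'x4')
cv2.imwrite('pics/s4.png',np.hstack([im,cv2.resize(q['img'][100:310,150:270+0],(240,420))])[:,:,::-1])
cv2.imwrite('pics/w4.png',q['img'][:,:,::-1])
for n,X in [('tip',[540,155,120]),('table',[540,155,70]),('flangec',[540.3,154.4,130+7])]:
    print(n,(proj(p,X)-[a,b])*4)
E
```

```text
t 8.5 tcp [538.4 154.6 152.9] F [ 0.02 -0.91 -1.25] M [-0.02  0.06 -0.02] w 40.2 jaw -87.4 q6 1.67 tooly [-5.e-04 -1.e-04 -1.e+00]
t 8.5 tcp [538.4 154.6 152.9] F [ 0.02 -0.91 -1.25] M [-0.02  0.06 -0.02] w 40.2 jaw -87.4 q6 1.67 tooly [-5.e-04 -1.e-04 -1.e+00]
t 8.5 tcp [538.4 154.6 152.9] F [ 0.02 -0.91 -1.25] M [-0.02  0.06 -0.02] w 40.2 jaw -87.4 q6 1.67 tooly [-5.e-04 -1.e-04 -1.e+00]
crop 288 111 x4
tip [281.46136645 202.19810054]
table [275.1338858  266.45730371]
flangec [283.3731639  180.08181022]
```

View pics/s4.png

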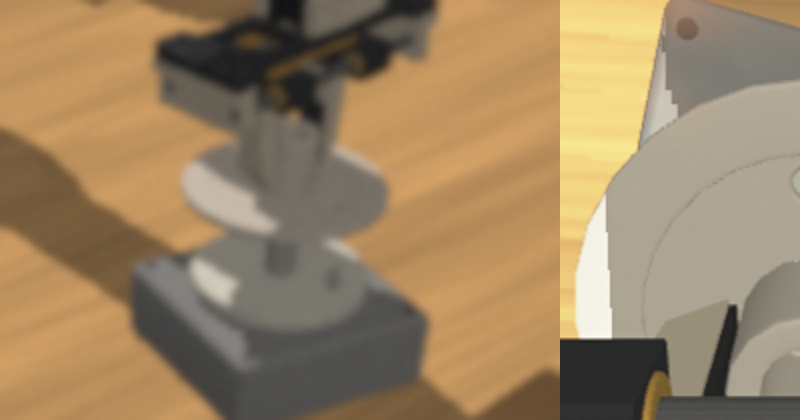

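Scene view: the flange at crop (285,190) hangs over the turntable at (278,285), roughly coaxial to about 1 mm. I'll lower gently with force feedback.

>>> arm_command:
  deltas:
    - [0,0.007,0,0]
    - [0,0.002,0,0]
    - [0,0.002,0,0]
    - [0,0.001,0,0]
    - [0,0,0,0]

```text
time: 9.1
tool_pos: [538.9, 154.5, 140.6]
tcp_rot: [-1.571, -0.0, -3.096]
contact_force: [-0.0, 0.1, -1.9]
grip_width: 39.9
```

```bash
python3 - <<'E'
from h import *
st()
E
```

```text
t 9.1 tcp [538.9 154.5 140.6] F [-0.03  0.13 -1.94] M [ 0.03 -0.01 -0.02] w 39.9 jaw -87.4 q6 1.67 tooly [-2.e-04 -1.e-04 -1.e+00]
```

>>> arm_command:
  deltas:
    - [0,0.001,0,0]
    - [0,0.001,0,0]
    - [0,0,0,0]

```text
time: 9.4
tool_pos: [538.8, 154.5, 138.6]
tcp_rot: [-1.571, -0.0, -3.096]
contact_force: [-0.2, -0.6, -1.8]
grip_width: 40.1
```

>>> arm_command:
  deltas:
    - [0,0.001,0,0]
    - [0,0.001,0,0]
    - [0,0,0,0]

```text
time: 9.7
tool_pos: [539.0, 154.6, 136.6]
tcp_rot: [-1.571, 0.0, -3.096]
contact_force: [1.3, 0.2, -2.4]
grip_width: 39.6
```

>>> arm_command:
  deltas:
    - [0,0.001,0,0]
    - [0,0.001,0,0]
    - [0,0,0,0]

```text
time: 10.0
tool_pos: [539.1, 154.6, 134.7]
tcp_rot: [-1.571, 0.0, -3.096]
contact_force: [0.8, 1.7, -2.6]
grip_width: 39.8
```

>>> arm_command:
  deltas:
    - [0,0.002,-0.0004,0]
    - [0,0.002,0,0]
    - [0,0,0,0]

```text
time: 10.3
tool_pos: [538.9, 154.9, 130.4]
tcp_rot: [-1.571, 0.0, -3.096]
contact_force: [2.3, 2.3, -3.2]
grip_width: 40.3
```

>>> arm_command:
  deltas:
    - [0,0.002,0,0]
    - [0,0.002,0,0]
    - [0,0,0,0]

```text
time: 10.6
tool_pos: [538.9, 154.9, 126.4]
tcp_rot: [-1.571, 0.0, -3.096]
contact_force: [1.4, 0.5, -4.1]
grip_width: 39.7
```

```bash
cat >> h.py <<'E'
def F(n=8):
    f=[];m=[];x=[]
    for i in range(n):
        vision.capture('top');o=bot.get_obs();f.append(o['contact_force']);m.append(o['moment']);x.append(o['tool_pos'])
    o=bot.get_obs()
    print('t',o['time'],'F',np.mean(f,0).round(2),'sd',np.std(f,0).round(2),'M',np.mean(m,0).round(3),'x',np.mean(x,0).round(2),'yaw',o['tcp_rot'][2].round(3),'w',o['grip_width'].round(1))
E
python3 -c "
from h import *
F(6)"
```

```text
Traceback (most recent call last):
  File "h.py", line 29, in F
    print('t',o['time'],'F',np.mean(f,0).round(2),'sd',np.std(f,0).round(2),'M',np.mean(m,0).round(3),'x',np.mean(x,0).round(2),'yaw',o['tcp_rot'][2].round(3),'w',o['grip_width'].round(1))
                                                                                                                                                                   ^^^^^^^^^^^^^^^^^^^^^
AttributeError: 'float' object has no attribute 'round'
```

```bash
sed -i "s/o\['grip_width'\].round(1)/round(o['grip_width'],1)/" h.py
python3 -c "
from h import *
F(6)"
```

```text
t 11.2 F [ 2.36  1.45 -3.61] sd [0.39 0.55 0.18] M [ 0.35  -0.383 -0.003] x [538.89 154.91 126.66] yaw -3.096 w 39.7
```

>>> arm_command:
  deltas:
    - [-0.0004,0,-0.0003,0]
    - [0,0,0,0]

```text
time: 11.4
tool_pos: [539.0, 155.0, 126.7]
tcp_rot: [-1.57, -0.001, -3.096]
contact_force: [0.7, 0.4, -1.8]
grip_width: 39.4
```

```bash
python3 -c "
from h import *
F(4)"
```

```text
t 11.6 F [ 0.51  0.06 -1.79] sd [1.09 0.26 0.53] M [ 0.023 -0.091  0.029] x [539.05 155.03 126.69] yaw -3.096 w 40.4
```

>>> arm_command:
  deltas:
    - [-0.0005,0.004,-0.0002,0]
    - [0,0.005,0,0]
    - [0,0.004,0,0]
    - [0,0.003,0,0]
    - [0,0.001,0,0]

```text
time: 12.1
tool_pos: [539.5, 155.4, 109.1]
tcp_rot: [-1.571, -0.001, -3.096]
contact_force: [-0.7, 0.3, -2.2]
grip_width: 39.8
```

```bash
python3 -c "
from h import *
F(4)
p=cap('wrist');save(p,'w5.png',(190,90,370,270),3)"
```

```text
t 12.3 F [-0.04  0.16 -1.95] sd [0.13 0.51 0.37] M [ 0.042  0.026 -0.004] x [539.69 155.41 109.51] yaw -3.096 w 40.1
```

View pics/w5.png

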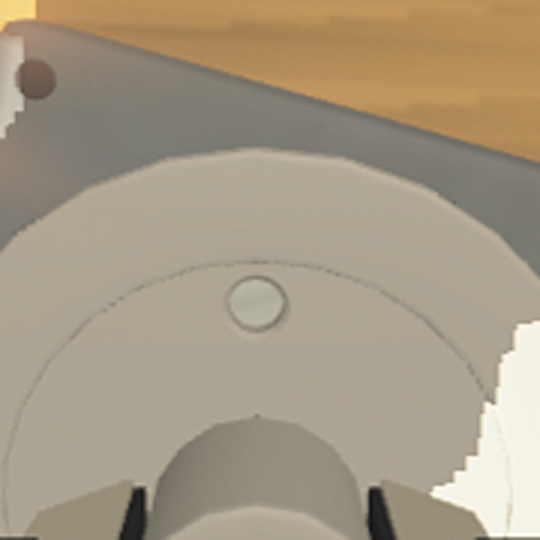

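Only the turntable shows through the hole, at crop (257,303), so the plate will meet the pin. I'll feel for it.

>>> arm_command:
  deltas:
    - [0,0.001,0,0]
    - [0,0.001,0,0]
    - [0,0,0,0]

```text
time: 12.65
tool_pos: [539.6, 155.4, 107.6]
tcp_rot: [-1.571, -0.0, -3.096]
contact_force: [-0.4, -0.6, -1.9]
grip_width: 39.9
```

>>> arm_command:
  deltas:
    - [0,0.0004,0,0]
    - [0,0,0,0]

```text
time: 12.85
tool_pos: [539.7, 155.4, 107.3]
tcp_rot: [-1.571, -0.0, -3.096]
contact_force: [0.6, 0.3, -1.8]
grip_width: 39.8
```

>>> arm_command:
  deltas:
    - [0,0.0003,0,0]
    - [0,0,0,0]

```text
time: 13.05
tool_pos: [539.8, 155.4, 107.0]
tcp_rot: [-1.571, 0.0, -3.096]
contact_force: [0.9, 0.1, -2.9]
grip_width: 39.9
```

```bash
python3 -c "
from h import *
F(3)"
```

```text
t 13.2 F [ 0.13 -0.16 -2.18] sd [0.02 0.28 0.44] M [0.07  0.015 0.003] x [539.76 155.43 106.99] yaw -3.096 w 39.8
```

>>> arm_command:
  deltas:
    - [0,0.0004,0,0]
    - [0,0,0,0]

```text
time: 13.4
tool_pos: [539.8, 155.4, 106.8]
tcp_rot: [-1.571, 0.0, -3.096]
contact_force: [-0.5, -0.7, 0.2]
grip_width: 39.9
```

>>> arm_command:
  deltas:
    - [0,0.0003,0,0]
    - [0,0,0,0]

```text
time: 13.6
tool_pos: [539.7, 155.4, 106.5]
tcp_rot: [-1.571, 0.0, -3.096]
contact_force: [-1.6, 0.7, 2.5]
grip_width: 40.1
```

```bash
python3 -c "
from h import *
F(3)"
```

```text
t 13.75 F [-2.2  -0.6   2.31] sd [0.27 0.71 0.34] M [0.011 0.243 0.007] x [539.73 155.44 106.52] yaw -3.096 w 39.8
```

The flange rests on the pin (about +4.4 N change). Now I'll turn it.

>>> arm_command:
  deltas:
    - [0,0,0,-2]
    - [0,0,0,-2]
    - [0,0,0,-2]
    - [0,0,0,0]

```text
time: 14.15
tool_pos: [540.4, 155.3, 106.5]
tcp_rot: [-1.571, 0.001, -2.991]
contact_force: [-0.4, -0.2, 1.1]
grip_width: 39.7
```

>>> arm_command:
  deltas:
    - [0,0,0,-1]
    - [0,0,0,-1]
    - [0,0,0,0]

```text
time: 14.45
tool_pos: [540.0, 155.4, 106.4]
tcp_rot: [-1.571, 0.001, -2.956]
contact_force: [1.7, -1.4, 1.0]
grip_width: 39.9
```

>>> arm_command:
  deltas:
    - [0,0,0,-1]
    - [0,0,0,0]

```text
time: 14.65
tool_pos: [539.8, 155.5, 106.3]
tcp_rot: [-1.571, 0.0, -2.938]
contact_force: [0.5, -1.2, 0.6]
grip_width: 39.7
```

```bash
python3 -c "
from h import *
F(3)
p=cap('wrist');save(p,'w6.png',(220,140,330,240),5)"
```

```text
t 14.8 F [ 0.99 -0.53  0.69] sd [0.62 0.19 0.32] M [-0.107 -0.195 -0.048] x [539.78 155.49 106.3 ] yaw -2.939 w 39.3
```

View pics/w6.png

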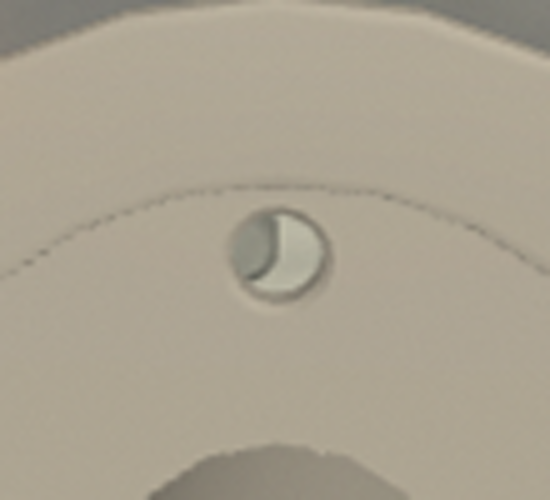

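The pin has entered the hole view from the left (edge at crop 278, hole spanning 232–328). About 4 mm remains, or 5–6°.

>>> arm_command:
  deltas:
    - [0,0,0,-1]
    - [0,0,0,-1]
    - [0,0,0,0]

```text
time: 15.15
tool_pos: [539.3, 155.6, 105.9]
tcp_rot: [-1.571, -0.001, -2.903]
contact_force: [-0.7, 1.0, -1.0]
grip_width: 39.9
```

>>> arm_command:
  deltas:
    - [0,0,0,-1]
    - [0,0,0,-1]
    - [0,0,0,0]

```text
time: 15.45
tool_pos: [539.5, 155.4, 106.0]
tcp_rot: [-1.571, -0.001, -2.868]
contact_force: [-0.1, 0.3, -1.8]
grip_width: 39.8
```

>>> arm_command:
  deltas:
    - [0,0,0,-1]
    - [0,0,0,0]

```text
time: 15.65
tool_pos: [539.7, 155.4, 106.2]
tcp_rot: [-1.571, -0.0, -2.851]
contact_force: [0.1, 0.7, -1.8]
grip_width: 39.9
```

```bash
python3 -c "
from h import *
F(3)
p=cap('wrist');save(p,'w7.png',(220,140,330,240),5)"
```

```text
t 15.8 F [ 0.19  0.01 -2.04] sd [0.29 0.28 0.3 ] M [ 0.024  0.018 -0.003] x [539.73 155.4  106.28] yaw -2.852 w 39.7
```

View pics/w7.png

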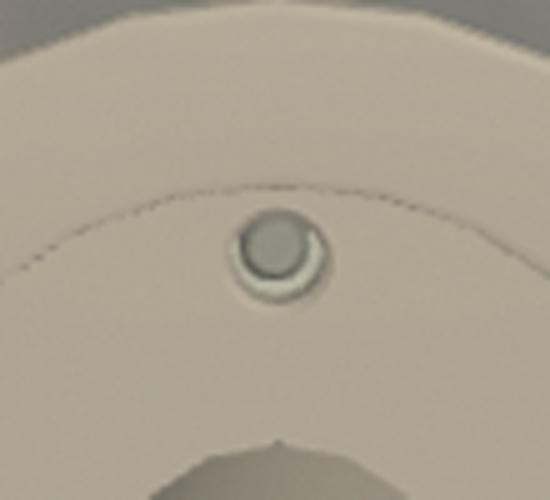

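The pin is in the hole (pin at 275,245 in the hole at 279,255) and the load has dropped to the flange's weight alone. I'll lower gently.

>>> arm_command:
  deltas:
    - [0,0.0005,0,-0.5]
    - [0,0.0005,0,0]
    - [0,0,0,0]

```text
time: 16.15
tool_pos: [539.7, 155.4, 105.2]
tcp_rot: [-1.571, -0.0, -2.843]
contact_force: [-0.4, -0.2, -1.3]
grip_width: 39.8
```

>>> arm_command:
  deltas:
    - [0,0.0005,0,0]
    - [0,0.0005,0,0]
    - [0,0,0,0]

```text
time: 16.45
tool_pos: [539.7, 155.4, 104.2]
tcp_rot: [-1.571, -0.0, -2.843]
contact_force: [0.8, -0.4, -2.0]
grip_width: 39.5
```

```bash
python3 -c "
from h import *
F(3)"
```

```text
t 16.6 F [ 0.1   0.18 -1.52] sd [0.56 0.28 0.43] M [ 0.012  0.038 -0.008] x [539.74 155.41 104.27] yaw -2.843 w 39.9
```

>>> arm_command:
  deltas:
    - [0,0.0015,0,0]
    - [0,0.0015,0,0]
    - [0,0.0015,0,0]
    - [0,0,0,0]

```text
time: 17.0
tool_pos: [539.5, 155.4, 99.4]
tcp_rot: [-1.571, -0.001, -2.843]
contact_force: [0.2, -0.1, -1.8]
grip_width: 39.9
```

>>> arm_command:
  deltas:
    - [0,0.0015,0,0]
    - [0,0.0015,0,0]
    - [0,0.0015,0,0]
    - [0,0,0,0]

```text
time: 17.4
tool_pos: [539.6, 155.4, 95.0]
tcp_rot: [-1.571, -0.001, -2.843]
contact_force: [0.3, 0.1, -2.4]
grip_width: 39.9
```

>>> arm_command:
  deltas:
    - [0,0.0008,0,0]
    - [0,0.0007,0,0]
    - [0,0,0,0]

```text
time: 17.7
tool_pos: [539.7, 155.4, 93.7]
tcp_rot: [-1.571, -0.0, -2.843]
contact_force: [-1.5, -0.0, -3.2]
grip_width: 39.7
```

```bash
python3 -c "
from h import *
F(3)"
```

```text
t 17.85 F [-0.23  0.05 -2.13] sd [0.41 0.16 0.55] M [-0.003  0.026 -0.001] x [539.75 155.43  93.81] yaw -2.843 w 39.9
```

>>> arm_command:
  deltas:
    - [0,0.0004,0,0]
    - [0,0.0003,0,0]
    - [0,0,0,0]

```text
time: 18.15
tool_pos: [539.7, 155.4, 93.0]
tcp_rot: [-1.571, -0.0, -2.843]
contact_force: [-0.0, 0.2, -2.6]
grip_width: 39.4
```

>>> arm_command:
  deltas:
    - [0,0.0003,0,0]
    - [0,0,0,0]

```text
time: 18.35
tool_pos: [539.7, 155.4, 92.9]
tcp_rot: [-1.571, 0.0, -2.843]
contact_force: [-0.3, -0.8, -1.6]
grip_width: 39.8
```

>>> arm_command:
  deltas:
    - [0,0.0003,0,0]
    - [0,0,0,0]

```text
time: 18.55
tool_pos: [539.8, 155.4, 92.9]
tcp_rot: [-1.571, 0.0, -2.843]
contact_force: [-2.9, -0.1, 3.2]
grip_width: 40.0
```

```bash
python3 -c "
from h import *
F(3)"
```

```text
t 18.7 F [-2.13 -0.85  3.85] sd [0.35 0.63 0.47] M [-0.053  0.359  0.009] x [539.8  155.41  92.88] yaw -2.843 w 39.7
```

Contact came at the expected seated height, 14 mm below the pin-top contact. Release, then rise.

>>> arm_command:
  deltas:
    - [0,0,0,0]
    - [0,0,0,0]
    - [0,0,0,0]
    - [0,0,0,0]
    - [0,0,0,0]
  claw: 90

```text
time: 19.2
tool_pos: [539.8, 155.4, 92.3]
tcp_rot: [-1.571, -0.0, -2.843]
contact_force: [-0.2, 0.5, 0.6]
grip_width: 59.2
```

>>> arm_command:
  deltas:
    - [0,0,0,0]
    - [0,0,0,0]
    - [0,-0.005,0,0]
    - [0,-0.01,0,0]
    - [0,-0.015,0,0]

```text
time: 19.7
tool_pos: [539.4, 155.4, 122.9]
tcp_rot: [-1.571, -0.001, -2.843]
contact_force: [-0.5, 0.1, 0.1]
grip_width: 59.3
```

>>> arm_command:
  deltas:
    - [0,-0.03,0,0]
    - [0,-0.04,0,0]
    - [0,-0.04,0,0]
    - [0.03,-0.01,0,0]
    - [0.03,0,0,0]

```text
time: 20.2
tool_pos: [483.1, 137.8, 245.6]
tcp_rot: [-1.57, 0.006, -2.843]
contact_force: [-0.3, 0.0, -0.8]
grip_width: 59.5
```

```bash
python3 - <<'E'
from h import *
F(3)
q=cap('wrist');p=cap('scene');t=cap('top')
u=proj(p,[540,155,90]).astype(int);a,b=u-[50,50];print('scene crop',a,b,'x4')
c=cv2.resize(p['img'][b:b+100,a:a+100],(400,400),interpolation=2)
cv2.imwrite('pics/f.png',np.hstack([c,cv2.resize(q['img'][0:380,60:440],(400,400))])[:,:,::-1])
th=np.linspace(0,2*np.pi,5)[:4]
for z in(77,91): print(z,[((proj(p,[540+68*np.cos(x),155+68*np.sin(x),z])-[a,b])*4).round() for x in th])
E
```

```text
t 20.35 F [-1.02 -0.41  0.14] sd [1.49 0.86 0.51] M [-0.     0.043  0.023] x [479.7  137.25 244.08] yaw -2.843 w 59.4
scene crop 307 121 x4
77 [array([275., 259.]), array([269., 186.]), array([130., 179.]), array([127., 251.])]
91 [array([278., 241.]), array([271., 169.]), array([131., 162.]), array([129., 233.])]
```

View pics/f.png

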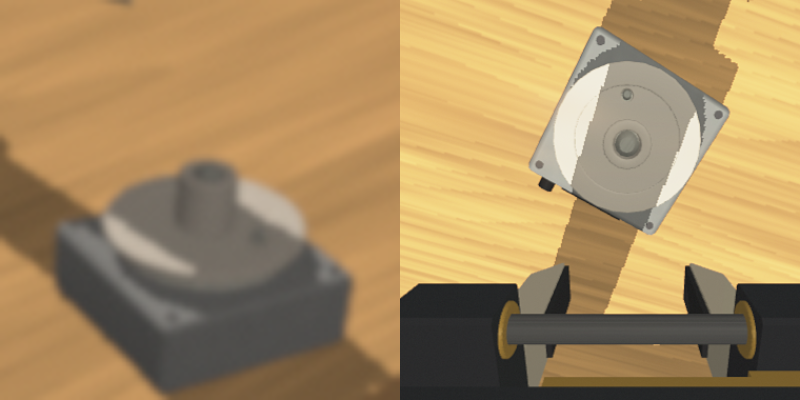

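The flange is flat on the turntable. The spindle shows in the bore at (627,143), the pin in its hole at (627,94), and the gripper is clear.

```bash
python3 -c "
from h import *
print(job.close_job())"
```

```text
the job is handed in; nothing more can be done
None
```

The middle-sized white flange is seated on the winder with the drive pin in its hole, released, and the job is handed in at about 20 s of the 69 s allowed.

- **Spindle:** I gripped the flange by its hub and lowered it over the spindle. There was a light side contact of about 2–3 N on the way down, which I corrected.
- **Pin:** I rested the flange on the pin with about 4–5 N and turned it about 13.5° until that load disappeared. It then went down freely to contact about 14 mm lower, which matches the pin height.
- **Release:** I opened the gripper and lifted clear.

The last pictures show the flange flat, with the spindle in the bore and the pin in its hole. The robot was touching nothing, and no other object on the bench was touched. No check failed. The detectors' spindle-tip and seat estimates were about 15–20 mm off or at the wrong height, so I used my own pixel measurements and the contact forces instead.

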